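# Find the press die that an unmarked punch belongs to

### The arm

A 6-joint arm with a two-finger parallel gripper is mounted at the origin on the work surface; the furniture and walls round the work are solid. World frame = base frame: x ahead of the robot, y to its left, z up, the work surface at z = 0. Lengths are in m, angles in degrees, forces in N, time in s.
With the tool pointing down it reaches from about 0.375 to 0.9 m from the base axis. Payload 3.1 kg.
Tool frame: the origin (TCP) lies at the very end of the fingers, on their centre line; the grasp point (between the pads) lies 19 mm behind it; z points along the fingers, y is the line along which they close (so a half turn about z gives the same grasp; the last joint's range is limited). The gripper opens to 85 mm and grips with 20 to 120 N. Pads are 22 mm wide; open, the fingers measure 114 mm over their backs; the gripper's body (76 mm by 85 mm) begins 54 mm behind the grasp point. The pads swing forward as they close: fully open they stand 13 mm farther back than shut.
Start: joints at [63.455, 30.224, 82.088, -0, 67.689, -10.227], TCP at [0.176, 0.6, 0.231] pointing down, gripper open.
Joint ranges: [-176.69, 176.69], [-43.24, 126.21], [12.49, 139.97], [-82, 262], [0, 151.66], [-163.58, 163.58]. Speed limits (degrees/s): [159.86, 159.86, 180, 180, 180, 180].

### API

Orientations are given as a 3x3 rotation matrix whose columns are the frame's x, y, z axes.
In Python, from bench import ctrl gives the robot as it stands.
- The arm moves only by the tool carry_out, never from a script. Its argument "commands" is a list of rows, each a list of 3 entries, a list of its own where there are three numbers: the opening, from -1 (shut) to 1 (fully open), so that 0 is half open, then the shift along the tool's x, y, z in cm, then the turn, a rotation vector about the tool's x, y, z in degrees. In form: [[jaw, [x, y, z], [rx, ry, rz]], ...]. A call has exactly 5 rows; each row shifts and turns the commanded pose from where the row before left it, along the tool's axes as they then stand; what a row does not reach is not made up. A row lasts 1/12 s, in which the tool goes at most 41.7 mm and 7.16 degrees, less where a joint would pass 70% of its speed; a pose out of reach is approached as far as the arm can. A call with a gripper value outside its range is refused whole. The fingers move at their own pace and stop on an object; the grip force is fixed at half the most. Time passes only in rows, so rows that do not move let the fingers close, or fill a call up. It gives the time, the measured TCP pose, the force, the opening and the grip force at its end, in the units of the state.
- ctrl.read_state(): the state, without advancing time (a new reading comes with each control period).
- ctrl.get_image(name): name is "scene" or "top"; returns the picture (480x640x3 uint8, blue, green, red); there is no depth.
- ctrl.camera_params(name): a dict with "vertical_fov" (degrees; the focal length in pixels is half the picture's height over the tangent of half this angle, whatever the lens; pixels are square), "cx", "cy" (the principal point, pixels), "xyz" and "orientation" of the camera in the world. Camera axes: x right, y up, looking along -z (the intrinsics and any distortion apply to the point x, -y, -z); pixel columns grow to the right and rows downward; lengths in m; the calibration is good to about 2 mm. A picture is of the moment at which its call begins. camera_params takes no time and is no camera call.
- ctrl.finish_job(): hands the job in; it is judged then, once.
The state is a dict: "clock": time; "joint_positions": joint angles; "joint_vel": joint speeds; "joint_efforts": joint torques, N m; "ee_pos": TCP position; "ee_rot": TCP orientation; "wrist_force": force on the tool from outside, world axes, zero at the start; "moment": the same for the moment, N m; "gripper_width": finger opening in m; "grip_force": force on a finger pad.
Only numpy, scipy, OpenCV 4.12 (cv2) and the standard library are available. Lean on these libraries where they do the work, as an engineer would, in place of code of your own. Each camera call takes 0.05 s, during which the arm holds its last target. There are 200 camera calls.

### The job

The size mark of the punch that stands alone in the round holder has worn off: find its die. Take it by the head, let it a good centimetre into the widest die of the row and go on to narrower ones until one stops it, pressing lightly there to feel that it is really stopped; then go back and press the punch gently home in the narrowest die that takes it, its shoulder down on the die, and let go. Never force it on the dies (25 N at most), and leave the two punches in the rack and the jars and vial where they are.

Things in the scene. Friction and masses are not known exactly. Their poses are not given: they have to be found in the camera images.
- die_row: fixed aluminium plate 54 x 210 x 12 mm, four steel press dies in a row along its y axis, 50 mm apart: rings 42 mm across, 26 mm high, through bores shrinking from the +y end (28 mm holes in the plate below). A punch is 1 mm thinner than its own die and its shoulder rests on that die; in a wider die the shoulder sinks in too. Origin under the plate's centre, y towards the widest die
- die_1_mouth (a point): centre of the top face of die 1, bore 24 mm (the widest), 38 mm above the bench; z up along the bore, axes as die_row
- die_2_mouth (a point): centre of the top face of die 2, bore 19 mm, 38 mm above the bench; z up along the bore, axes as die_row
- die_3_mouth (a point): centre of the top face of die 3, bore 14 mm, 38 mm above the bench; z up along the bore, axes as die_row
- die_4_mouth (a point): centre of the top face of die 4, bore 9 mm (the narrowest; no punch of the set enters it), 38 mm above the bench; z up along the bore, axes as die_row
- punch_holder: fixed grey plastic ring 46 mm across, 33 mm high, bore 28 mm open down to the bench; the punch to be sized (which of the three it is varies) stands alone in it, foot on the bench, somewhat off the middle, the head's underside 34 to 38 mm and its top 70 to 74 mm above the bench. Origin under its centre
- punch_rack: fixed grey plastic block 54 x 108 x 33 mm with two 28 mm through holes 52 mm apart along its y axis, in which the other two punches stand on the bench. Origin under its centre
- punch_p: one of three loose steel punches, 0.15 kg. From the foot up: round shank (1.3 mm chamfer), 26 to 30 mm long as its face was reground; shoulder collar 8 mm high, 3 mm wider than the shank; knurled head 30 mm across, 36 mm tall. Shank 23, 18 or 13 mm across; neither size nor length known (hidden in the holder). Origin: centre of the foot, z up. The one nearest punch_holder is to be sized
- punch_p_foot (a point): centre of the foot of punch_p (the same point as its origin)
- punch_q: one of three loose steel punches, 0.15 kg. From the foot up: round shank (1.3 mm chamfer), 26 to 30 mm long as its face was reground; shoulder collar 8 mm high, 3 mm wider than the shank; knurled head 30 mm across, 36 mm tall. Shank 23, 18 or 13 mm across; neither size nor length known (hidden in the holder). Origin: centre of the foot, z up. The one nearest punch_holder is to be sized
- punch_q_foot (a point): centre of the foot of punch_q (the same point as its origin)
- punch_r: one of three loose steel punches, 0.15 kg. From the foot up: round shank (1.3 mm chamfer), 26 to 30 mm long as its face was reground; shoulder collar 8 mm high, 3 mm wider than the shank; knurled head 30 mm across, 36 mm tall. Shank 23, 18 or 13 mm across; neither size nor length known (hidden in the holder). Origin: centre of the foot, z up. The one nearest punch_holder is to be sized
- punch_r_foot (a point): centre of the foot of punch_r (the same point as its origin)
- ferrule_jar: loose small amber screw jar with a dark lid, 30 mm across, 30 mm tall; bystander, origin under its centre
- septa_jar: loose small white screw jar, 36 mm across, 34 mm tall; bystander, origin under its centre
- big_vial: loose clear crimped vial, 22 mm across, 52 mm tall; bystander, origin under its centre
Things that resemble listed ones, but are neither listed nor needed, are in the scene too. What is shaped like the punch_r but green is not meant. What is shaped like the punch_rack but red is not meant.

How it is judged (in metres and radians):
On the way, in this order (a step that is already met when the one before it is completed fails the run):
1. the punch has been let at least 8 mm into the widest die (((z of punch_p_foot in the frame of die_1_mouth below -0.008 m and horizontal distance between punch_p_foot and die_1_mouth below 0.006 m and horizontal distance between each of punch_q, punch_r and punch_rack below 0.045 m and angle between each of punch_q, punch_r's own z axis and vertical below 0.15 rad and height (world z) of each of punch_q, punch_r below 0.006 m) or (z of punch_q_foot in the frame of die_1_mouth below -0.008 m and horizontal distance between punch_q_foot and die_1_mouth below 0.006 m and horizontal distance between each of punch_p, punch_r and punch_rack below 0.045 m and angle between each of punch_p, punch_r's own z axis and vertical below 0.15 rad and height (world z) of each of punch_p, punch_r below 0.006 m) or (z of punch_r_foot in the frame of die_1_mouth below -0.008 m and horizontal distance between punch_r_foot and die_1_mouth below 0.006 m and horizontal distance between each of punch_p, punch_q and punch_rack below 0.045 m and angle between each of punch_p, punch_q's own z axis and vertical below 0.15 rad and height (world z) of each of punch_p, punch_q below 0.006 m))), for 0.1 s.
2. a narrower die stops the punch: its foot is pressed lightly on the die's mouth (more than 2 N) (((((z of punch_p_foot in the frame of die_2_mouth between -0.003 and 0.0015 m and horizontal distance between punch_p_foot and die_2_mouth below 0.0035 m) or (z of punch_p_foot in the frame of die_3_mouth between -0.003 and 0.0015 m and horizontal distance between punch_p_foot and die_3_mouth below 0.0035 m) or (z of punch_p_foot in the frame of die_4_mouth between -0.003 and 0.0015 m and horizontal distance between punch_p_foot and die_4_mouth below 0.0035 m)) and contact force between punch_p and die_row above 2 N and horizontal distance between each of punch_q, punch_r and punch_rack below 0.045 m and angle between each of punch_q, punch_r's own z axis and vertical below 0.15 rad and height (world z) of each of punch_q, punch_r below 0.006 m) or (((z of punch_q_foot in the frame of die_2_mouth between -0.003 and 0.0015 m and horizontal distance between punch_q_foot and die_2_mouth below 0.0035 m) or (z of punch_q_foot in the frame of die_3_mouth between -0.003 and 0.0015 m and horizontal distance between punch_q_foot and die_3_mouth below 0.0035 m) or (z of punch_q_foot in the frame of die_4_mouth between -0.003 and 0.0015 m and horizontal distance between punch_q_foot and die_4_mouth below 0.0035 m)) and contact force between punch_q and die_row above 2 N and horizontal distance between each of punch_p, punch_r and punch_rack below 0.045 m and angle between each of punch_p, punch_r's own z axis and vertical below 0.15 rad and height (world z) of each of punch_p, punch_r below 0.006 m) or (((z of punch_r_foot in the frame of die_2_mouth between -0.003 and 0.0015 m and horizontal distance between punch_r_foot and die_2_mouth below 0.0035 m) or (z of punch_r_foot in the frame of die_3_mouth between -0.003 and 0.0015 m and horizontal distance between punch_r_foot and die_3_mouth below 0.0035 m) or (z of punch_r_foot in the frame of die_4_mouth between -0.003 and 0.0015 m and horizontal distance between punch_r_foot and die_4_mouth below 0.0035 m)) and contact force between punch_r and die_row above 2 N and horizontal distance between each of punch_p, punch_q and punch_rack below 0.045 m and angle between each of punch_p, punch_q's own z axis and vertical below 0.15 rad and height (world z) of each of punch_p, punch_q below 0.006 m))), for 0.2 s.
3. the punch is pressed home in its own die, shoulder down on the die, with more than 3.5 N (((((z of punch_p_foot in the frame of die_1_mouth between -0.032 and -0.028 m and horizontal distance between punch_p_foot and die_1_mouth below 0.0011 m) or (z of punch_p_foot in the frame of die_2_mouth between -0.032 and -0.028 m and horizontal distance between punch_p_foot and die_2_mouth below 0.0011 m) or (z of punch_p_foot in the frame of die_3_mouth between -0.032 and -0.028 m and horizontal distance between punch_p_foot and die_3_mouth below 0.0011 m)) and angle between punch_p's own z axis and vertical below 0.06 rad and contact force between punch_p and die_row above 3.5 N) or (((z of punch_q_foot in the frame of die_1_mouth between -0.028 and -0.024 m and horizontal distance between punch_q_foot and die_1_mouth below 0.0011 m) or (z of punch_q_foot in the frame of die_2_mouth between -0.028 and -0.024 m and horizontal distance between punch_q_foot and die_2_mouth below 0.0011 m) or (z of punch_q_foot in the frame of die_3_mouth between -0.028 and -0.024 m and horizontal distance between punch_q_foot and die_3_mouth below 0.0011 m)) and angle between punch_q's own z axis and vertical below 0.06 rad and contact force between punch_q and die_row above 3.5 N) or (((z of punch_r_foot in the frame of die_1_mouth between -0.03 and -0.026 m and horizontal distance between punch_r_foot and die_1_mouth below 0.0011 m) or (z of punch_r_foot in the frame of die_2_mouth between -0.03 and -0.026 m and horizontal distance between punch_r_foot and die_2_mouth below 0.0011 m) or (z of punch_r_foot in the frame of die_3_mouth between -0.03 and -0.026 m and horizontal distance between punch_r_foot and die_3_mouth below 0.0011 m)) and angle between punch_r's own z axis and vertical below 0.06 rad and contact force between punch_r and die_row above 3.5 N))), for 0.15 s.
At the end, for the whole second after the job is handed in: the punch that stood alone is released, at rest and upright (0.06 rad) in the narrowest die that takes it, its shoulder on the die's face within 2 mm and its foot within 1.1 mm of the die's axis; the other two punches stand upright in the rack (((((z of punch_p_foot in the frame of die_1_mouth between -0.032 and -0.028 m and horizontal distance between punch_p_foot and die_1_mouth below 0.0011 m) or (z of punch_p_foot in the frame of die_2_mouth between -0.032 and -0.028 m and horizontal distance between punch_p_foot and die_2_mouth below 0.0011 m) or (z of punch_p_foot in the frame of die_3_mouth between -0.032 and -0.028 m and horizontal distance between punch_p_foot and die_3_mouth below 0.0011 m)) and angle between punch_p's own z axis and vertical below 0.06 rad and linear speed of punch_p below 0.01 m/s and horizontal distance between each of punch_q, punch_r and punch_rack below 0.045 m and angle between each of punch_q, punch_r's own z axis and vertical below 0.15 rad and height (world z) of each of punch_q, punch_r below 0.006 m) or (((z of punch_q_foot in the frame of die_1_mouth between -0.028 and -0.024 m and horizontal distance between punch_q_foot and die_1_mouth below 0.0011 m) or (z of punch_q_foot in the frame of die_2_mouth between -0.028 and -0.024 m and horizontal distance between punch_q_foot and die_2_mouth below 0.0011 m) or (z of punch_q_foot in the frame of die_3_mouth between -0.028 and -0.024 m and horizontal distance between punch_q_foot and die_3_mouth below 0.0011 m)) and angle between punch_q's own z axis and vertical below 0.06 rad and linear speed of punch_q below 0.01 m/s and horizontal distance between each of punch_p, punch_r and punch_rack below 0.045 m and angle between each of punch_p, punch_r's own z axis and vertical below 0.15 rad and height (world z) of each of punch_p, punch_r below 0.006 m) or (((z of punch_r_foot in the frame of die_1_mouth between -0.03 and -0.026 m and horizontal distance between punch_r_foot and die_1_mouth below 0.0011 m) or (z of punch_r_foot in the frame of die_2_mouth between -0.03 and -0.026 m and horizontal distance between punch_r_foot and die_2_mouth below 0.0011 m) or (z of punch_r_foot in the frame of die_3_mouth between -0.03 and -0.026 m and horizontal distance between punch_r_foot and die_3_mouth below 0.0011 m)) and angle between punch_r's own z axis and vertical below 0.06 rad and linear speed of punch_r below 0.01 m/s and horizontal distance between each of punch_p, punch_q and punch_rack below 0.045 m and angle between each of punch_p, punch_q's own z axis and vertical below 0.15 rad and height (world z) of each of punch_p, punch_q below 0.006 m))); the robot touches nothing.
It fails at once if a punch is forced against the dies with more than 25 N (contact force between any of punch_p, punch_q, punch_r and die_row above 25 N).
It fails at once if a second punch is taken or knocked (two punches moved more than 15 mm) (distance of each of punch_p, punch_q from where it was at the start of the episode above 0.015 m or distance of each of punch_q, punch_r from where it was at the start of the episode above 0.015 m or distance of each of punch_p, punch_r from where it was at the start of the episode above 0.015 m).
It fails at once if a jar or the vial is moved more than 20 mm or tipped (distance of any of ferrule_jar, septa_jar, big_vial from where it was at the start of the episode above 0.02 m or angle between any of ferrule_jar, septa_jar, big_vial's own z axis and vertical above 0.5 rad).
It also fails if it takes over 67 s, if anything falls off the work surface, if the arm or the gripper's body presses on something with over 40 N, if the wrist force passes 120 N, or if a joint passes its speed limit or range.

## Working session

There is one attempt and no reset: what is moved stays moved. The work goes in short steps, Python scripts to look and compute and a tool call to move; the robot and the scene stay as the last step left them, time stands still between calls to the robot, and variables do not carry over. Pictures are saved under pics/ and viewed, at most 10 in all, crops included, and the job is handed in when it is done.

Besides the shell and the picture viewer there is one more tool, called after "Call:" as name(argument=value, ...) on one line, values as JSON. carry_out: Moves the arm, as the interface text tells. Its arguments: {"type":"object","properties":{"commands":{"type":"array","items":{"type":"array"}}},"required":["commands"]}

```bash
mkdir -p pics
python3 - <<'E'
from bench import ctrl
import cv2
for n in ("scene","top"):
    cv2.imwrite(f"pics/{n}0.png",ctrl.get_image(n)); print(n,ctrl.camera_params(n))
s=ctrl.read_state(); print(s)
E
```

```text
scene {'vertical_fov': 53.830876739969476, 'cx': 318.62582523637485, 'cy': 239.67199544953138, 'xyz': array([-0.19741832, -0.28025241,  0.63465529]), 'orientation': array([[ 0.42066956,  0.5222799 , -0.74179567],
       [-0.90704204,  0.2580485 , -0.33269462],
       [ 0.01765955,  0.81279436,  0.58228298]])}
top {'vertical_fov': 42.95510798258226, 'cx': 321.4709690528806, 'cy': 249.07507009101084, 'xyz': array([0.34899756, 0.06980681, 1.3703227 ]), 'orientation': array([[-0.01962265,  0.98759478, -0.15579314],
       [-0.99980563, -0.0190849 ,  0.00494688],
       [ 0.00191221,  0.15585993,  0.98777732]])}
{'clock': 0.1, 'joint_positions': array([ 6.34528503e+01,  3.02729095e+01,  8.21529449e+01, -3.87734659e-04,
        6.76919826e+01, -1.02289062e+01]), 'joint_vel': array([ 0.01888697, -0.04786159, -0.15702699, -0.04139355,  0.05509889,
        0.02414661]), 'joint_efforts': array([ 3.05408748e-04, -4.43306422e+01, -1.78588378e+01, -1.97035706e-04,
        3.82992293e-03, -6.20148541e-06]), 'ee_pos': array([0.17528387, 0.59919633, 0.23041768]), 'ee_rot': array([[-9.59716436e-01,  2.80968910e-01, -9.13582787e-04],
       [ 2.80970165e-01,  9.59714734e-01, -1.84260191e-03],
       [ 3.59065013e-04, -2.02506484e-03, -9.99997885e-01]]), 'wrist_force': array([0.66456041, 0.24793565, 0.67778185]), 'moment': array([-0.07212605,  0.04299273,  0.04998481]), 'grip_force': 0.0, 'gripper_width': 0.0854566806594696}
```

View pics/scene0.png

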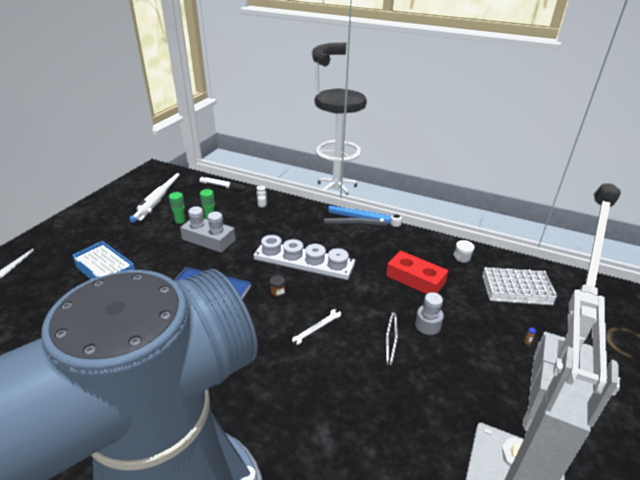

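View pics/top0.png

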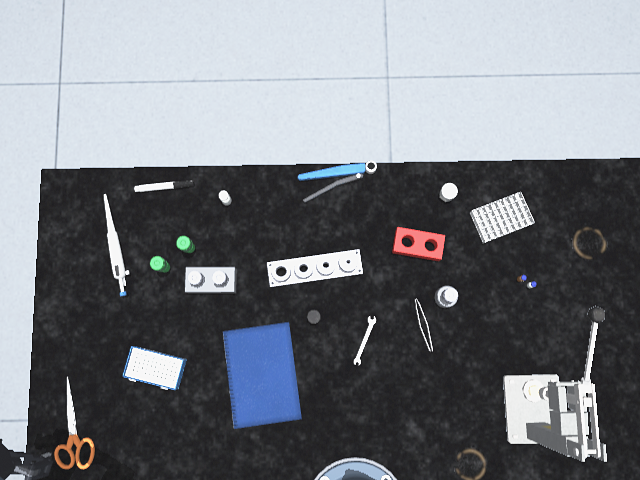

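Run:
```python
import cv2,numpy as np
t=cv2.imread("pics/top0.png");s=cv2.imread("pics/scene0.png")
f=lambda im,x,y,w,h,k:cv2.resize(im[y:y+h,x:x+w],None,fx=k,fy=k,interpolation=cv2.INTER_NEAREST)
a=f(t,262,243,110,50,5);b=f(t,425,280,45,40,5)
c=f(s,245,225,120,60,5);d=f(s,410,285,40,60,5)
o=np.zeros((560,800,3),np.uint8)
o[:250,:550]=a;o[:200,560:785]=b;o[255:555,:600]=c;o[255:555,600:800]=d
cv2.imwrite("pics/crop0.png",o)
```

```text
(no output)
```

View pics/crop0.png

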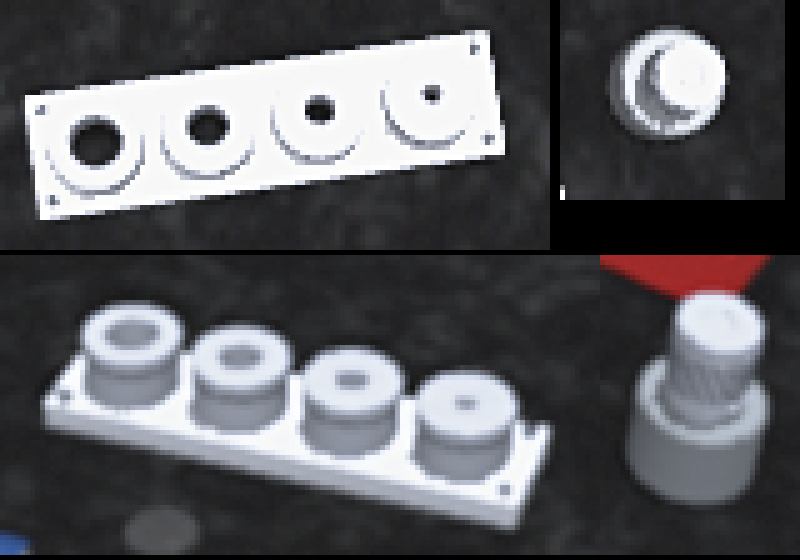

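```bash
cat > h.py <<'E'
import cv2,numpy as np
from bench import ctrl
def cam(n):
    p=ctrl.camera_params(n); p['f']=240/np.tan(np.radians(p['vertical_fov']/2)); return p
P={n:cam(n) for n in("scene","top")}
def ray(n,u,v):
    p=P[n]; d=p['orientation']@np.array([(u-p['cx'])/p['f'],-(v-p['cy'])/p['f'],-1]); return p['xyz'],d/np.linalg.norm(d)
def onz(n,u,v,z):
    o,d=ray(n,u,v); return o+d*(z-o[2])/d[2]
def proj(n,X):
    p=P[n]; c=p['orientation'].T@(np.asarray(X)-p['xyz']); return np.array([p['cx']-p['f']*c[0]/c[2],p['cy']+p['f']*c[1]/c[2]])
def tri(a,b):
    (o1,d1),(o2,d2)=ray("top",*a),ray("scene",*b)
    k=np.linalg.lstsq(np.c_[d1,-d2],o2-o1,rcond=None)[0]
    x,y=o1+k[0]*d1,o2+k[1]*d2; return (x+y)/2,np.linalg.norm(x-y)
def darkc(g,u,v,r,lo,hi):  # soft dark-blob centroid
    ys,xs=np.mgrid[v-r:v+r+1,u-r:u+r+1]; w=np.clip((hi-g[ys,xs].astype(float))/(hi-lo),0,1)
    return (w*xs).sum()/w.sum(),(w*ys).sum()/w.sum(),w.sum()
E
python3 - <<'E'
from h import *
t=cv2.cvtColor(cv2.imread("pics/top0.png"),6);s=cv2.cvtColor(cv2.imread("pics/scene0.png"),6)
T=[];
for (u,v),r in zip([(281,271),(304,268),(326,265),(348,262)],[6,5,4,3]):
    x,y,a=darkc(t,u,v,r,40,235); q=onz("top",x,y,.038);T.append(q[:2]);print("top",x,y,2*np.sqrt(a/np.pi),q)
for (u,v),r in zip([(271,242),(293,247),(315,252),(338,256)],[1,1,1,1]):
    q=onz("scene",u+.5,v,.038);print("scene approx",q)
T=np.array(T);print(np.linalg.norm(np.diff(T,axis=0),axis=1),np.degrees(np.arctan2(*(T[0]-T[3])[::-1])))
print(t[284:302,436:460]);print(s[290:325,420:446][::2])
for p,z in(((447+.5*5,296),.072),):print(onz("top",451.5,295,.072))
print("head scene",onz("scene",433.3,298,.072))
E
```

```text
top 280.712094625333 270.9699096640021 10.023392351392241 [0.51214182 0.15368299 0.038     ]
top 303.09676378883995 267.7562627674444 7.792962310128664 [0.51830563 0.10437576 0.038     ]
top 325.4719222462203 264.53369330453563 5.498297681601706 [0.52450072 0.05500044 0.038     ]
top 347.9113362887904 261.2742241925269 3.2109150713734933 [0.53078632 0.00539226 0.038     ]
scene approx [0.51008007 0.14776553 0.038     ]
scene approx [0.51492039 0.09717799 0.038     ]
scene approx [0.51963603 0.04789364 0.038     ]
scene approx [ 0.52826342 -0.00067369  0.038     ]
[0.049691   0.04976245 0.0500048 ] 97.16615714017874
[[ 43  44  40  39  35  34  36  35  32  32  32  35  35  35  36  32  35  37
   37  37  38  38  37  37]
 [ 43  45  40  38  36  32  31  30  49  73  72  74  74  46  26  25  29  34
   36  37  36  37  38  37]
 [ 43  43  38  33  29  26  76 128 163 185 200 199 184 176 142  99  44  27
   29  34  36  36  37  36]
 [ 42  40  36  30  58 110 174 226 236 239 244 244 238 236 226 203 158  79
   21  30  34  36  36  34]
 [ 38  38  50  78 152 218 235 244 243 242 228 216 243 240 249 252 249 227
[... 2691 characters left out ...]
 132 135 125 131 133 133 142 148
  167 183 190 192 176 112  51  34]
 [174 181 142 109 106 114 128 139 144 147 151 154 156 155 151 150 157 144
  156 181 191 191 175 112  51  34]
 [117 150 170 161 134 121 120 118 126 132 138 139 136 132 126 129 155 171
  185 191 190 179 144  83  39  33]
 [ 96 101 114 134 153 169 177 173 172 173 173 172 177 186 190 190 190 186
  183 177 157 129  81  40  30  34]
 [ 98 101 102 104 107 113 125 135 142 151 164 169 168 168 165 159 148 126
  119 118 108  91  55  31  28  29]
 [101 103 105 106 107 108 109 110 111 112 113 113 113 113 113 111 111 110
  109 108 101  75  41  31  32  33]]
[ 0.44938867 -0.21171296  0.072     ]
head scene [ 0.44911547 -0.21319576  0.072     ]
```

Call:
carry_out(commands=[[1,[-3.19,-2.2,0],[0,0,0]],[1,[-3.19,-2.2,0],[0,0,0]],[1,[-3.19,-2.2,0],[0,0,0]],[1,[-3.19,-2.2,0],[0,0,0]],[1,[-3.19,-2.2,0],[0,0,0]]])

```text
clock: 0.52
ee_pos: [0.2981, 0.4478, 0.2309]
ee_rot: [[-0.96, 0.28, -0.001], [0.28, 0.96, -0.001], [0.0, -0.001, -1.0]]
wrist_force: [2.3, 0.0, 0.6]
gripper_width: 0.0855
grip_force: 0.0
```

Call:
carry_out(commands=[[1,[-3.19,-2.2,0],[0,0,0]],[1,[-3.19,-2.2,0],[0,0,0]],[1,[-3.19,-2.2,0],[0,0,0]],[1,[-3.19,-2.2,0],[0,0,0]],[1,[-3.19,-2.2,0],[0,0,0]]])

```text
clock: 0.93
ee_pos: [0.4205, 0.2973, 0.2311]
ee_rot: [[-0.96, 0.281, -0.001], [0.281, 0.96, -0.0], [0.001, -0.0, -1.0]]
wrist_force: [0.2, 0.7, 0.5]
gripper_width: 0.0854
grip_force: 0.0
```

Call:
carry_out(commands=[[1,[-1.15,-3.21,0],[0,0,0]],[1,[-1.15,-3.21,0],[0,0,0]],[1,[-1.15,-3.21,0],[0,0,0]],[1,[-1.15,-3.21,0],[0,0,0]],[1,[-1.15,-3.21,0],[0,0,0]]])

```text
clock: 1.35
ee_pos: [0.4295, 0.1273, 0.2311]
ee_rot: [[-0.96, 0.281, -0.001], [0.281, 0.96, -0.0], [0.001, -0.0, -1.0]]
wrist_force: [0.9, 0.3, -0.1]
gripper_width: 0.0854
grip_force: 0.0
```

Call:
carry_out(commands=[[1,[-1.15,-3.21,0],[0,0,0]],[1,[-1.15,-3.21,0],[0,0,0]],[1,[-1.15,-3.21,0],[0,0,0]],[1,[-1.15,-3.21,0],[0,0,0]],[1,[-1.15,-3.21,0],[0,0,0]]])

```text
clock: 1.77
ee_pos: [0.4396, -0.0429, 0.2312]
ee_rot: [[-0.96, 0.281, -0.0], [0.281, 0.96, 0.0], [0.0, 0.0, -1.0]]
wrist_force: [-0.2, 0.4, 0.6]
gripper_width: 0.0848
grip_force: 0.0
```

Call:
carry_out(commands=[[1,[-1.15,-3.21,0],[0,0,0]],[1,[-1.15,-3.21,0],[0,0,0]],[1,[-1.15,-3.21,0],[0,0,0]],[1,[-1.15,-3.21,0],[0,0,0]],[1,[-1.15,-3.21,0],[0,0,0]]])

```text
clock: 2.18
ee_pos: [0.4497, -0.2131, 0.231]
ee_rot: [[-0.96, 0.281, -0.001], [0.281, 0.96, 0.001], [0.001, 0.0, -1.0]]
wrist_force: [0.3, 0.9, -0.5]
gripper_width: 0.0853
grip_force: 0.0
```

Call:
carry_out(commands=[[0.3,[0.03,0.23,2.5],[0,0,0]],[0.3,[0,0,3],[0,0,0]],[0.3,[0,0,3],[0,0,0]],[0.3,[0,0,3],[0,0,0]],[0.3,[0,0,2],[0,0,0]]])

```text
clock: 2.6
ee_pos: [0.4492, -0.2085, 0.0938]
ee_rot: [[-0.96, 0.281, -0.003], [0.281, 0.96, 0.002], [0.003, 0.001, -1.0]]
wrist_force: [0.4, 0.4, -0.0]
gripper_width: 0.0558
grip_force: 0.0
```

Call:
carry_out(commands=[[0.3,[0,0,2],[0,0,0]],[0.3,[0,0,2],[0,0,0]],[0.3,[0,0,1],[0,0,0]],[0.3,[0,0,0.6],[0,0,0]],[0.3,[0,0,0],[0,0,0]]])

```text
clock: 3.02
ee_pos: [0.4501, -0.2089, 0.0394]
ee_rot: [[-0.96, 0.281, -0.002], [0.281, 0.96, 0.001], [0.002, 0.001, -1.0]]
wrist_force: [0.6, 0.5, 0.4]
gripper_width: 0.0551
grip_force: 0.0
```

Call:
carry_out(commands=[[-0.1,[0,0,0],[0,0,0]],[-0.2,[0,0,0],[0,0,0]],[-0.3,[0,0,0],[0,0,0]],[-1,[0,0,0],[0,0,0]],[-1,[0,0,0],[0,0,0]]])

```text
clock: 3.43
ee_pos: [0.4513, -0.2101, 0.0415]
ee_rot: [[-0.96, 0.281, 0.002], [0.281, 0.96, -0.002], [-0.003, -0.001, -1.0]]
wrist_force: [-1.2, -1.0, 6.4]
gripper_width: 0.0284
grip_force: 58.7
```

Call:
carry_out(commands=[[-1,[0,0,0],[0,0,0]],[-1,[0,0,0],[0,0,0]],[-1,[0,0,0],[0,0,0]],[-1,[0,0,0],[0,0,0]],[-1,[0,0,0],[0,0,0]]])

```text
clock: 3.85
ee_pos: [0.4513, -0.2101, 0.0415]
ee_rot: [[-0.96, 0.281, 0.002], [0.281, 0.96, -0.002], [-0.003, -0.001, -1.0]]
wrist_force: [-1.4, -1.3, 6.0]
gripper_width: 0.0285
grip_force: 58.7
```

Call:
carry_out(commands=[[-1,[0,0,-0.5],[0,0,0]],[-1,[0,0,-1.5],[0,0,0]],[-1,[0,0,-2.5],[0,0,0]],[-1,[0,0,-2.5],[0,0,0]],[-1,[0,0,-1],[0,0,0]]])

```text
clock: 4.27
ee_pos: [0.4514, -0.2096, 0.1228]
ee_rot: [[-0.96, 0.281, 0.003], [0.281, 0.96, -0.002], [-0.003, -0.001, -1.0]]
wrist_force: [-0.2, -1.0, -1.6]
gripper_width: 0.0282
grip_force: 59.0
```

Call:
carry_out(commands=[[-1,[0,0,0],[0,0,0]],[-1,[0,0,0],[0,0,0]],[-1,[0,0,0],[0,0,0]],[-1,[0,0,0],[0,0,0]],[-1,[0,0,0],[0,0,0]]])

```text
clock: 4.68
ee_pos: [0.4498, -0.2087, 0.1191]
ee_rot: [[-0.96, 0.281, -0.002], [0.281, 0.96, 0.002], [0.003, 0.001, -1.0]]
wrist_force: [-0.8, -0.5, -2.5]
gripper_width: 0.0281
grip_force: 59.0
```

Run:
```python
from h import *
t=ctrl.get_image("top");s=ctrl.get_image("scene")
cv2.imwrite("pics/top1.png",t);cv2.imwrite("pics/scene1.png",s)
st=ctrl.read_state();p=st['ee_pos'];print(p,st['wrist_force'],st['ee_rot'])
for n in P: print(n,proj(n,p),proj(n,p-[0,0,.0415]))
u,v=proj("scene",p).astype(int)
k=6;o=cv2.resize(s[v-45:v+45,u-60:u+60],None,fx=k,fy=k,interpolation=cv2.INTER_CUBIC);print(u-60,v-45)
cv2.imwrite("pics/c1.png",o)
```

```text
[ 0.45008721 -0.20891961  0.11940086] [ 0.18602026 -0.22506435 -1.25381032] [[-9.59702778e-01  2.81012705e-01 -1.56121693e-03]
 [ 2.81011010e-01  9.59703768e-01  1.22037352e-03]
 [ 1.84124624e-03  7.32476711e-04 -9.99998037e-01]]
scene [435.3826913  276.24769871] [431.55786475 294.43387767]
top [455.02755866 292.80579275] [450.7583826  294.46978673]
375 231
```

View pics/c1.png

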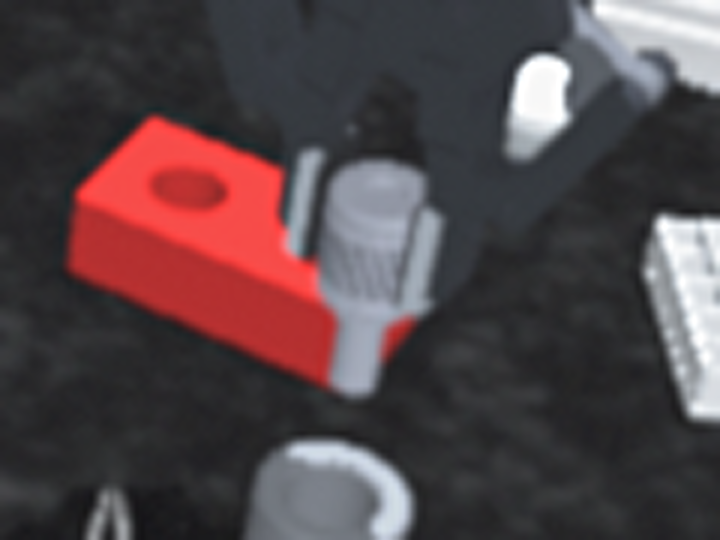

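```bash
cat >> h.py <<'E'
def bores(s):
    g=cv2.cvtColor(s,6);out=[]
    for (u,v),(rx,ry) in zip([(271,241),(293,246),(315,250),(338,255)],[(7,4),(6,4),(4,3),(3,2)]):
        ys,xs=np.mgrid[v-ry:v+ry+1,u-rx:u+rx+1];G=g[ys,xs].astype(float)
        m=((xs-u)/(rx+.3))**2+((ys-v)/(ry+.3))**2<=1
        hi=np.percentile(G[m],90);lo=np.percentile(G[m],8);w=np.clip((hi-8-G)/(hi-8-lo),0,1)*m
        out.append(((w*xs).sum()/w.sum(),(w*ys).sum()/w.sum(),w.sum(),lo,hi))
    return out
E
python3 - <<'E'
from h import *
s=cv2.imread("pics/scene0.png");g=cv2.cvtColor(s,6)
Q=[]
for b in bores(s):
    q=onz("scene",*b[:2],.038);Q.append(q[:2]);print(np.round(b,2),q)
Q=np.array(Q);print(np.linalg.norm(np.diff(Q,axis=0),axis=1))
print(g[243:255,305:326]);print(g[234:248,262:281])
g=cv2.cvtColor(cv2.imread("pics/scene1.png"),6)
print(g[278:300,424:448])
E
```

```text
[270.87 240.42  46.99 140.   233.  ] [0.51454953 0.15184149 0.038     ]
[292.57 244.93  31.91 142.   234.2 ] [0.5206401  0.10236315 0.038     ]
[314.89 249.54  17.12 141.68 231.8 ] [0.52685039 0.05270136 0.038     ]
[337.79 254.25   8.13 164.36 231.4 ] [0.53310856 0.00297988 0.038     ]
[0.04985179 0.05004858 0.05011377]
[[ 37  37  35  37  45  63  71  90 111 117 118 114 100  87  60  37  30  32
   36  42  47]
 [ 34  31  40  75 116 144 156 183 212 220 220 215 195 178 146 118  84  49
   35  37  44]
 [ 28  37  84 154 208 225 225 229 233 235 235 234 231 229 226 215 171 114
   68  41  37]
 [ 41  92 156 214 234 234 234 234 233 234 233 233 233 233 234 235 226 194
  146  85  41]
 [ 79 168 220 233 234 232 232 229 228 227 228 228 229 232 233 234 234 234
  218 142  64]
 [141 216 235 235 233 233 229 206 192 183 181 186 197 220 231 233 233 236
  234 184  99]
 [213 229 234 233 233 233 227 176 146 143 142 144 148 186 226 232 232 234
  236 222 139]
 [231 229 233 232 232 233 228 179 141 140 139 138 145 185 227 233 233 234
  237 231 149]
 [230 221 231 233 233 233 231 214 185 176 171 175 192 222 233 234
[... 2949 characters left out ...]
62  73  83  84 105 134 151 161 168 170 172 163 128  74  38  35  37
   36  35  34  37  39  42]
 [ 38  42  51  62  73  99 133 153 165 171 172 173 161 113  60  38  36  38
   37  35  36  37  37  40]
 [ 37  38  42  47  56  72 102 135 158 167 168 166 150  98  50  38  40  39
   39  38  37  38  39  37]
 [ 40  42  47  51  53  52  62  85 111 130 131 125 105  67  42  41  42  43
   43  42  43  40  38  35]
 [ 38  41  46  50  51  48  44  45  61  78  77  71  56  44  40  41  42  43
   44  45  46  44  41  39]
 [ 36  37  38  45  49  48  49  46  49  49  47  43  38  38  39  38  39  38
   41  44  46  46  45  42]
 [ 37  35  36  41  47  52  54  54  52  50  46  43  39  38  36  35  35  37
   40  42  44  47  46  44]]
```

Call:
carry_out(commands=[[-1,[0.2,1.6,0],[0,0,0]],[-1,[0.275,2.4,0],[0,0,0]],[-1,[0.3,2.8,0],[0,0,0]],[-1,[0.3,2.8,0],[0,0,0]],[-1,[0.3,2.8,0],[0,0,0]]])

```text
clock: 5.2
ee_pos: [0.4721, -0.0853, 0.1199]
ee_rot: [[-0.959, 0.282, -0.001], [0.282, 0.959, 0.0], [0.001, 0.0, -1.0]]
wrist_force: [0.4, -0.3, -2.5]
gripper_width: 0.0285
grip_force: 59.1
```

Call:
carry_out(commands=[[-1,[0.3,2.8,0],[0,0,0]],[-1,[0.3,2.8,0],[0,0,0]],[-1,[0.3,2.8,0],[0,0,0]],[-1,[0.3,2.8,0],[0,0,0]],[-1,[0.3,2.8,0],[0,0,0]]])

```text
clock: 5.62
ee_pos: [0.497, 0.0536, 0.1199]
ee_rot: [[-0.96, 0.281, -0.001], [0.281, 0.96, 0.0], [0.001, -0.0, -1.0]]
wrist_force: [1.3, -0.3, -1.9]
gripper_width: 0.0285
grip_force: 59.1
```

Call:
carry_out(commands=[[-1,[0.3,2.8,0],[0,0,0]],[-1,[0.3,2.8,0],[0,0,0]],[-1,[0.25,2.23,0.5],[0,0,0]],[-1,[0.1,1.2,1],[0,0,0]],[-1,[0,0,1],[0,0,0]]])

```text
clock: 6.03
ee_pos: [0.5139, 0.1437, 0.0946]
ee_rot: [[-0.961, 0.278, 0.001], [0.278, 0.961, 0.0], [-0.001, 0.001, -1.0]]
wrist_force: [0.7, 0.1, -1.2]
gripper_width: 0.0285
grip_force: 59.2
```

Call:
carry_out(commands=[[-1,[0,0,0.5],[0,0,0]],[-1,[0,0,0],[0,0,0]],[-1,[0,0,0],[0,0,0]],[-1,[0,0,0],[0,0,0]],[-1,[0,0,0],[0,0,0]]])

```text
clock: 6.45
ee_pos: [0.5137, 0.1406, 0.0906]
ee_rot: [[-0.959, 0.282, 0.001], [0.282, 0.959, -0.0], [-0.001, 0.0, -1.0]]
wrist_force: [0.5, -0.2, -1.9]
gripper_width: 0.0287
grip_force: 59.2
```

```bash
cat >> h.py <<'E'
def look(tag,zoff=.0415,view=True):
    s=ctrl.get_image("scene");cv2.imwrite(f"pics/{tag}.png",s)
    st=ctrl.read_state();p=st['ee_pos'];print(st['clock'],p,st['wrist_force'],st['gripper_width'])
    f=proj("scene",p-[0,0,zoff]);print("foot pred px",f)
    u,v=f.astype(int);g=cv2.cvtColor(s,6)
    o=cv2.resize(s[v-40:v+35,u-50:u+50],None,fx=7,fy=7,interpolation=cv2.INTER_CUBIC);print("crop0",u-50,v-40)
    cv2.imwrite(f"pics/{tag}c.png",o)
    print("cols from",u-9,"rows from",v-8);print(g[v-8:v+6,u-9:u+14])
E
python3 - <<'E'
from h import *
look("d1")
E
```

```text
6.5 [0.51373192 0.14077029 0.09071457] [-0.39604891 -0.42914322 -1.71530852] 0.028474116296743936
foot pred px [274.99998923 237.69339926]
crop0 224 197
cols from 265 rows from 229
[[ 34  34  35  36  39  40  40  66 116 144 152 152 149 136  98  53  38  41
   42  43  42  42  43]
 [ 34  33  34  35  36  37  35  56 105 141 152 154 150 137  97  56  44  46
   47  46  42  41  42]
 [ 34  33  34  33  33  34  31  45  94 138 152 154 150 137  98  59  48  49
   48  46  44  42  43]
 [ 32  33  31  31  30  28  28  40  89 136 153 154 151 138 100  58  45  46
   47  47  45  43  42]
 [ 33  31  30  29  28  28  27  37  83 134 151 154 151 139 106  63  41  41
   43  45  45  43  43]
 [ 30  33  49  62  66  88  95  92 102 135 150 154 151 141 109  63  35  35
   41  43  45  44  47]
 [ 46  69  93 116 124 156 168 166 158 149 150 153 151 141 111  63  35  32
   36  38  40  44  48]
 [ 94 118 130 138 140 155 160 166 176 157 150 152 151 140 114  65  32  30
   36  36  40  46  47]
 [131 139 142 145 148 152 153 154 158 148 148 152 149 146 140  94  45  31
   35  39  42  46  42]
 [141 143 142 143 148 151 152 152 148 144 144 148 147 160 192 153  79  37
   36  39  41  40  37]
 [136 135 137 142 146 150 151 151 149 144 139 137 137 147 174 166 101  44
   34  35  36  46  71]
 [128 126 133 141 147 151 151 151 148 145 137 131 133 137 145 142  92  44
   34  45  78 121 159]
 [126 124 132 139 146 150 151 152 150 146 139 131 133 136 137 127  81  43
   46  92 163 215 232]
 [132 127 132 139 145 149 151 151 149 145 138 134 134 136 135 120  79  43
   67 147 224 241 240]]
```

View pics/d1c.png

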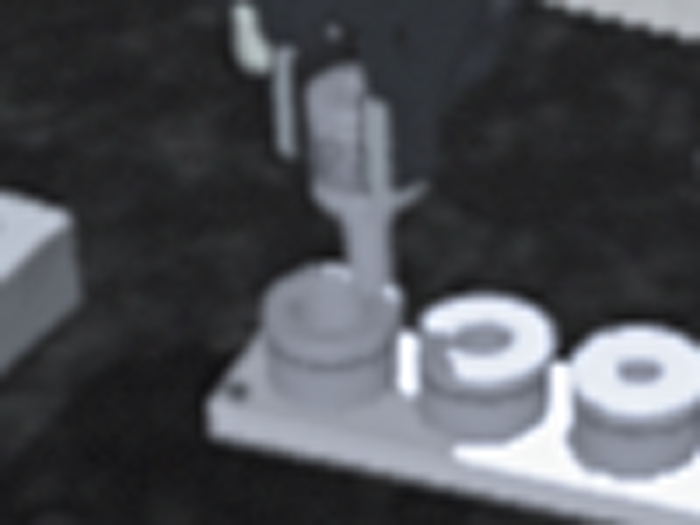

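Run:
```python
from h import *
f=onz("scene",276.5,236.9,.0492);print(f,f-[0.51373192,0.14077029,0])
f=onz("scene",433.2,294.2,.0779);print(f-[.4501,-.2089,0])
```

```text
[0.51772922 0.13934148 0.0492    ] [ 0.0039973  -0.00142881  0.0492    ]
[ 0.00186015 -0.0024758   0.0779    ]
```

Call:
carry_out(commands=[[-1,[0.26,0.6,0],[0,0,0]],[-1,[0.26,0.59,0],[0,0,0]],[-1,[0,0,0.2],[0,0,0]],[-1,[0,0,0.3],[0,0,0]],[-1,[0,0,0.3],[0,0,0]]])

```text
clock: 6.92
ee_pos: [0.5117, 0.1547, 0.0822]
ee_rot: [[-0.96, 0.28, 0.0], [0.28, 0.96, -0.0], [-0.0, 0.0, -1.0]]
wrist_force: [0.8, -0.4, -1.8]
gripper_width: 0.029
grip_force: 59.2
```

Call:
carry_out(commands=[[-1,[0,0,0.2],[0,0,0]],[-1,[0,0,0.2],[0,0,0]],[-1,[0,0,0.1],[0,0,0]],[-1,[0,0,0.1],[0,0,0]],[-1,[0,0,0],[0,0,0]]])

```text
clock: 7.33
ee_pos: [0.5116, 0.1543, 0.076]
ee_rot: [[-0.96, 0.281, -0.0], [0.281, 0.96, -0.0], [0.0, -0.0, -1.0]]
wrist_force: [-0.5, 0.2, -1.6]
gripper_width: 0.0283
grip_force: 59.2
```

Call:
carry_out(commands=[[-1,[0,0,0.2],[0,0,0]],[-1,[0,0,0.3],[0,0,0]],[-1,[0,0,0.3],[0,0,0]],[-1,[0,0,0.2],[0,0,0]],[-1,[0,0,0],[0,0,0]]])

```text
clock: 7.75
ee_pos: [0.5113, 0.1544, 0.0657]
ee_rot: [[-0.96, 0.281, -0.001], [0.281, 0.96, -0.0], [0.001, -0.0, -1.0]]
wrist_force: [0.2, 0.3, -1.8]
gripper_width: 0.0285
grip_force: 59.2
```

Call:
carry_out(commands=[[-1,[0,0,0],[0,0,0]],[-1,[0,0,0],[0,0,0]],[-1,[0,0,0],[0,0,0]],[-1,[0,0,0],[0,0,0]],[-1,[0,0,0],[0,0,0]]])

```text
clock: 8.17
ee_pos: [0.5118, 0.1544, 0.0664]
ee_rot: [[-0.96, 0.281, 0.0], [0.281, 0.96, 0.0], [-0.0, 0.0, -1.0]]
wrist_force: [0.1, -0.1, -1.2]
gripper_width: 0.0286
grip_force: 59.2
```

Run:
```python
from h import *
look("d1in")
```

```text
8.2167 [0.51178117 0.15444182 0.0664189 ] [ 0.37942597 -0.03512314 -1.66402358] 0.028408316375649147
foot pred px [269.44233106 245.67157271]
crop0 219 205
cols from 260 rows from 237
[[ 33  33  54  89 116 129 135 134 140 148 150 147 140 144 186 230 239 237
  226 172  97  43  31]
 [ 33  47  87 123 138 141 140 135 141 150 152 149 138 132 150 190 228 240
  242 231 161  79  35]
 [ 41  70 116 136 138 136 133 130 139 149 153 150 140 131 137 148 183 229
  242 242 204 114  46]
 [ 49  83 126 137 135 127 123 125 138 149 153 150 141 131 136 134 140 185
  231 239 222 134  53]
 [ 58  92 130 139 134 126 122 128 138 148 152 150 141 132 139 137 128 143
  174 191 192 122  50]
 [ 56  93 131 138 136 132 126 131 139 147 152 152 143 134 140 138 131 131
  136 142 140  91  42]
 [ 49  88 126 137 137 136 133 133 138 146 150 150 143 135 137 136 135 134
  133 127 114  90  61]
 [ 67  99 123 135 138 137 135 134 136 138 139 138 137 136 136 137 137 139
  135 121 120 157 152]
 [106 123 119 129 139 143 141 140 138 137 136 137 138 140 143 142 143 139
  132 114 137 227 242]
 [139 141 118 119 132 142 145 147 149 149 149 149 148 147 145 144 142 134
  120 103 145 239 251]
 [154 149 125 111 119 133 139 146 149 150 151 151 148 145 141 137 133 121
  112 107 149 239 249]
 [162 156 134 123 123 119 122 131 134 135 141 141 134 131 124 119 119 115
  118 115 152 239 249]
 [163 157 137 131 133 131 128 128 122 119 121 122 119 121 122 128 131 127
  126 117 151 238 251]
 [162 157 137 131 136 140 141 141 138 137 137 138 137 138 139 140 139 134
  127 116 154 242 253]]
```

View pics/d1inc.png

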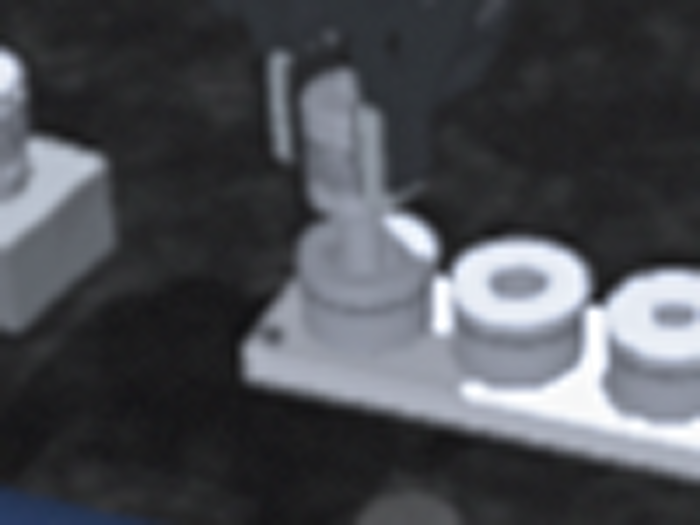

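Call:
carry_out(commands=[[-1,[0,0,-0.6],[0,0,0]],[-1,[0,0,-1],[0,0,0]],[-1,[0,0,-0.8],[0,0,0]],[-1,[-0.4,-0.9,0],[0,0,0]],[-1,[-0.7,-1.6,0],[0,0,0]]])

```text
clock: 8.63
ee_pos: [0.5158, 0.1279, 0.0916]
ee_rot: [[-0.96, 0.278, 0.003], [0.278, 0.96, 0.0], [-0.003, 0.001, -1.0]]
wrist_force: [0.4, -0.4, -1.9]
gripper_width: 0.0283
grip_force: 59.2
```

Call:
carry_out(commands=[[-1,[-0.6,-1.4,0],[0,0,0]],[-1,[-0.35,-0.75,0],[0,0,0]],[-1,[0,0,0],[0,0,0]],[-1,[0,0,0.2],[0,0,0]],[-1,[0,0,0.4],[0,0,0]]])

```text
clock: 9.05
ee_pos: [0.5185, 0.1043, 0.0845]
ee_rot: [[-0.96, 0.281, 0.001], [0.281, 0.96, 0.0], [-0.001, 0.0, -1.0]]
wrist_force: [0.4, 0.1, -2.8]
gripper_width: 0.0282
grip_force: 59.2
```

Call:
carry_out(commands=[[-1,[0,0,0.3],[0,0,0]],[-1,[0,0,0.2],[0,0,0]],[-1,[0,0,0.2],[0,0,0]],[-1,[0,0,0.1],[0,0,0]],[-1,[0,0,0],[0,0,0]]])

```text
clock: 9.47
ee_pos: [0.5181, 0.1043, 0.0759]
ee_rot: [[-0.96, 0.28, -0.001], [0.28, 0.96, 0.0], [0.001, -0.0, -1.0]]
wrist_force: [-0.1, -0.1, -1.9]
gripper_width: 0.0285
grip_force: 59.2
```

Call:
carry_out(commands=[[-1,[0,0,0.3],[0,0,0]],[-1,[0,0,0.3],[0,0,0]],[-1,[0,0,0.2],[0,0,0]],[-1,[0,0,0.1],[0,0,0]],[-1,[0,0,0],[0,0,0]]])

```text
clock: 9.88
ee_pos: [0.5181, 0.104, 0.067]
ee_rot: [[-0.96, 0.281, -0.001], [0.281, 0.96, -0.0], [0.001, -0.0, -1.0]]
wrist_force: [-0.3, 0.1, -1.7]
gripper_width: 0.0284
grip_force: 59.2
```

Run:
```python
from h import *
s=ctrl.get_image("scene");st=ctrl.read_state();print(st['ee_pos'],st['wrist_force'])
g=cv2.cvtColor(s,6);print("cols from 283 rows from 236");print(g[236:250,283:303])
```

```text
[0.518249   0.10399101 0.06716228] [-0.20416801 -0.5453819  -1.84760623]
cols from 283 rows from 236
[[ 34  45  86 123 129 127 130 129 130 123 113 141 145 116  80  61  63  77
   79  55]
 [ 33  46  85 127 141 140 142 140 138 129 117 140 148 137 118  96  80  70
   60  44]
 [ 35  40  64 104 131 143 150 152 154 148 133 139 146 144 130  97  64  43
   37  35]
 [ 36  35  42  65  98 125 143 151 155 154 147 144 146 148 131  92  49  29
   30  37]
 [ 39  40  51  70  95 117 134 144 148 149 149 141 146 178 187 163 127  86
   48  36]
 [ 43  61  91 116 127 129 132 140 148 149 149 139 137 170 216 232 222 175
  107  55]
 [ 53  92 123 136 137 135 134 140 148 150 150 142 133 144 183 229 240 232
  180 106]
 [ 74 117 137 139 138 135 135 140 148 151 151 145 136 134 144 189 234 241
  231 159]
 [127 129 137 138 135 131 131 138 148 153 152 146 135 132 126 159 225 240
  240 182]
 [194 143 137 138 134 127 129 138 147 153 153 146 135 128 125 139 186 231
  240 197]
 [217 149 137 137 136 130 130 138 147 153 153 146 134 126 127 132 145 190
  227 194]
 [200 140 135 137 136 135 134 137 145 151 151 145 137 131 134 135 134 148
  171 148]
 [153 131 137 138 137 136 134 136 138 140 142 139 137 136 137 139 139 137
  132 128]
 [129 125 139 144 143 140 139 138 137 136 137 137 137 137 139 143 143 134
  125 171]]
```

Call:
carry_out(commands=[[-1,[0,0,-0.6],[0,0,0]],[-1,[0,0,-1],[0,0,0]],[-1,[0,0,-0.7],[0,0,0]],[-1,[-0.4,-0.9,0],[0,0,0]],[-1,[-0.7,-1.6,0],[0,0,0]]])

```text
clock: 10.35
ee_pos: [0.5223, 0.0775, 0.0915]
ee_rot: [[-0.96, 0.278, 0.002], [0.278, 0.96, 0.0], [-0.002, 0.001, -1.0]]
wrist_force: [0.3, -0.4, -2.2]
gripper_width: 0.0286
grip_force: 59.2
```

Call:
carry_out(commands=[[-1,[-0.6,-1.4,0],[0,0,0]],[-1,[-0.31,-0.7,0],[0,0,0]],[-1,[0,0,0],[0,0,0]],[-1,[0,0,0.3],[0,0,0]],[-1,[0,0,0.3],[0,0,0]]])

```text
clock: 10.77
ee_pos: [0.5246, 0.0545, 0.0843]
ee_rot: [[-0.96, 0.281, 0.0], [0.281, 0.96, 0.0], [-0.0, 0.0, -1.0]]
wrist_force: [-1.3, 0.4, -2.0]
gripper_width: 0.0285
grip_force: 59.2
```

Call:
carry_out(commands=[[-1,[0,0,0.1],[0,0,0]],[-1,[0,0,0],[0,0,0]],[-1,[0,0,0],[0,0,0]],[-1,[0,0,0],[0,0,0]],[-1,[0,0,0],[0,0,0]]])

```text
clock: 11.18
ee_pos: [0.5247, 0.0545, 0.0833]
ee_rot: [[-0.96, 0.28, 0.0], [0.28, 0.96, -0.0], [-0.0, 0.0, -1.0]]
wrist_force: [0.1, 0.3, -1.8]
gripper_width: 0.0282
grip_force: 59.2
```

Run:
```python
from h import *
look("d3")
```

```text
11.2333 [0.52473836 0.05448267 0.08335452] [-0.49505519 -0.47439951 -0.90095017] 0.028510336492016817
foot pred px [313.7193224  248.38117075]
crop0 263 208
cols from 304 rows from 240
[[ 45  46  46  46  47  43  38  60 112 145 157 157 151 143 108  62  40  40
   40  37  36  38  42]
 [ 42  42  43  43  44  41  36  56 105 144 157 158 155 144 103  55  36  35
   36  36  38  42  45]
 [ 40  39  41  42  44  43  36  49  96 141 157 159 158 145 100  51  29  31
   35  36  42  47  47]
 [ 44  39  41  39  41  45  48  58  98 141 157 159 157 144 105  61  37  32
   34  38  43  47  51]
 [ 40  39  37  38  52  72  86  95 120 145 157 159 156 148 137 136 124  90
   52  37  38  45  50]
 [ 40  34  38  56  91 120 129 129 133 146 156 158 154 151 176 223 227 182
  121  72  43  39  45]
 [ 39  38  59  92 124 138 142 138 136 145 156 159 155 145 173 237 245 236
  206 155  89  44  38]
 [ 36  51  96 126 139 141 140 138 136 146 156 159 154 144 162 228 239 242
  241 230 151  68  35]
 [125 105 124 139 142 141 141 138 136 145 155 158 154 143 144 175 203 236
  243 243 195 105  46]
 [243 186 147 141 142 141 141 138 135 144 154 153 149 141 132 137 166 228
  241 244 232 147  62]
 [255 224 155 139 140 141 140 140 136 146 153 153 149 142 133 134 146 195
  238 244 240 159  65]
 [255 230 157 139 141 141 141 140 140 145 151 153 149 143 139 139 139 169
  232 245 236 145  52]
 [255 222 150 140 142 142 142 142 141 142 144 145 145 142 142 140 138 148
  196 232 207 132  63]
 [224 168 134 142 146 145 144 143 143 143 142 142 142 141 141 141 141 141
  161 188 177 189 174]]
```

View pics/d3c.png

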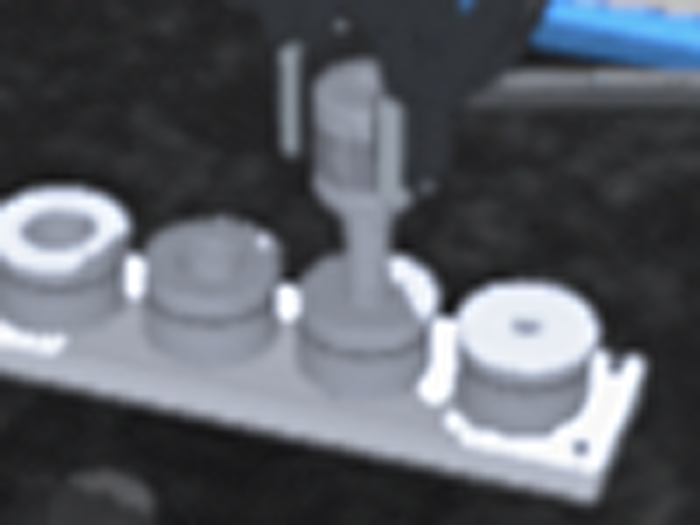

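Call:
carry_out(commands=[[-1,[0,0,0.15],[0,0,0]],[-1,[0,0,0.15],[0,0,0]],[-1,[0,0,0.1],[0,0,0]],[-1,[0,0,0],[0,0,0]],[-1,[0,0,0],[0,0,0]]])

```text
clock: 11.65
ee_pos: [0.5246, 0.0542, 0.0792]
ee_rot: [[-0.96, 0.281, -0.0], [0.281, 0.96, 0.0], [0.0, -0.0, -1.0]]
wrist_force: [1.3, -0.3, -2.1]
gripper_width: 0.0287
grip_force: 59.2
```

Call:
carry_out(commands=[[-1,[0,0,0.1],[0,0,0]],[-1,[0,0,0.05],[0,0,0]],[-1,[0,0,0],[0,0,0]],[-1,[0,0,0],[0,0,0]],[-1,[0,0,0],[0,0,0]]])

```text
clock: 12.07
ee_pos: [0.5248, 0.0543, 0.0779]
ee_rot: [[-0.96, 0.281, 0.0], [0.281, 0.96, 0.0], [-0.0, 0.0, -1.0]]
wrist_force: [0.4, 1.0, -1.2]
gripper_width: 0.0286
grip_force: 59.2
```

Call:
carry_out(commands=[[-1,[0,0,0.1],[0,0,0]],[-1,[0,0,0.1],[0,0,0]],[-1,[0,0,0],[0,0,0]],[-1,[0,0,0],[0,0,0]],[-1,[0,0,0],[0,0,0]]])

```text
clock: 12.48
ee_pos: [0.5248, 0.0545, 0.0757]
ee_rot: [[-0.96, 0.281, 0.0], [0.281, 0.96, 0.0], [-0.0, 0.0, -1.0]]
wrist_force: [0.7, 2.2, -1.7]
gripper_width: 0.0286
grip_force: 58.8
```

Call:
carry_out(commands=[[-1,[0,0,0.1],[0,0,0]],[-1,[0,0,0.1],[0,0,0]],[-1,[0,0,0],[0,0,0]],[-1,[0,0,0],[0,0,0]],[-1,[0,0,0],[0,0,0]]])

```text
clock: 12.9
ee_pos: [0.5248, 0.0545, 0.0738]
ee_rot: [[-0.96, 0.281, 0.0], [0.281, 0.96, 0.0], [-0.0, 0.0, -1.0]]
wrist_force: [2.0, 3.8, -1.4]
gripper_width: 0.0285
grip_force: 58.8
```

Call:
carry_out(commands=[[-1,[0,0.05,0],[0,0,0]],[-1,[0,0,0.15],[0,0,0]],[-1,[0,0,0.15],[0,0,0]],[-1,[0,0,0.15],[0,0,0]],[-1,[0,0,0],[0,0,0]]])

```text
clock: 13.32
ee_pos: [0.5247, 0.0546, 0.069]
ee_rot: [[-0.96, 0.281, -0.0], [0.281, 0.96, -0.0], [0.0, -0.0, -1.0]]
wrist_force: [0.5, 3.4, -2.4]
gripper_width: 0.0283
grip_force: 58.9
```

Call:
carry_out(commands=[[-1,[0,0,0],[0,0,0]],[-1,[0,0,0],[0,0,0]],[-1,[0,0,0],[0,0,0]],[-1,[0,0,0],[0,0,0]],[-1,[0,0,0],[0,0,0]]])

```text
clock: 13.73
ee_pos: [0.5247, 0.0546, 0.0692]
ee_rot: [[-0.96, 0.281, -0.0], [0.281, 0.96, -0.0], [0.0, -0.0, -1.0]]
wrist_force: [0.6, 0.5, -1.7]
gripper_width: 0.0284
grip_force: 59.0
```

Call:
carry_out(commands=[[-1,[0,0,-0.4],[0,0,0]],[-1,[0,0,-0.8],[0,0,0]],[-1,[0,0,-0.8],[0,0,0]],[-1,[0,0,-0.2],[0,0,0]],[-1,[-0.4,-0.9,0],[0,0,0]]])

```text
clock: 14.15
ee_pos: [0.526, 0.0457, 0.0926]
ee_rot: [[-0.96, 0.279, 0.001], [0.279, 0.96, -0.0], [-0.001, 0.0, -1.0]]
wrist_force: [-0.6, -0.2, -2.1]
gripper_width: 0.0289
grip_force: 59.2
```

Call:
carry_out(commands=[[-1,[-0.7,-1.6,0],[0,0,0]],[-1,[-0.6,-1.4,0],[0,0,0]],[-1,[-0.29,-0.69,0],[0,0,0]],[-1,[0,0,0.3],[0,0,0]],[-1,[0,0,0.4],[0,0,0]]])

```text
clock: 14.57
ee_pos: [0.531, 0.0045, 0.0843]
ee_rot: [[-0.959, 0.282, 0.0], [0.282, 0.959, 0.0], [-0.0, 0.0, -1.0]]
wrist_force: [-0.4, 0.5, -1.7]
gripper_width: 0.0283
grip_force: 59.2
```

Call:
carry_out(commands=[[-1,[0,0,0.2],[0,0,0]],[-1,[0,0,0.1],[0,0,0]],[-1,[0,0,0],[0,0,0]],[-1,[0,0,0],[0,0,0]],[-1,[0,0,0],[0,0,0]]])

```text
clock: 14.98
ee_pos: [0.531, 0.0055, 0.0813]
ee_rot: [[-0.96, 0.28, -0.0], [0.28, 0.96, 0.0], [0.0, -0.0, -1.0]]
wrist_force: [-0.2, 0.2, -2.1]
gripper_width: 0.0286
grip_force: 59.2
```

Call:
carry_out(commands=[[-1,[0,0,0.1],[0,0,0]],[-1,[0,0,0.1],[0,0,0]],[-1,[0,0,0.05],[0,0,0]],[-1,[0,0,0],[0,0,0]],[-1,[0,0,0],[0,0,0]]])

```text
clock: 15.4
ee_pos: [0.5313, 0.0051, 0.0793]
ee_rot: [[-0.96, 0.281, 0.001], [0.281, 0.96, 0.0], [-0.001, 0.0, -1.0]]
wrist_force: [-1.4, 1.5, 4.8]
gripper_width: 0.0282
grip_force: 59.9
```

Call:
carry_out(commands=[[-1,[0,0,0.05],[0,0,0]],[-1,[0,0,0.05],[0,0,0]],[-1,[0,0,0],[0,0,0]],[-1,[0,0,0],[0,0,0]],[-1,[0,0,0],[0,0,0]]])

```text
clock: 15.82
ee_pos: [0.5315, 0.0051, 0.0791]
ee_rot: [[-0.96, 0.281, 0.002], [0.281, 0.96, -0.0], [-0.002, 0.0, -1.0]]
wrist_force: [-1.4, 1.1, 9.9]
gripper_width: 0.0286
grip_force: 60.7
```

Call:
carry_out(commands=[[-1,[0,0,-0.4],[0,0,0]],[-1,[0,0,-0.8],[0,0,0]],[-1,[0,0,-0.2],[0,0,0]],[-1,[0.4,0.9,0],[0,0,0]],[-1,[0.7,1.6,0],[0,0,0]]])

```text
clock: 16.23
ee_pos: [0.5282, 0.0315, 0.0919]
ee_rot: [[-0.959, 0.283, 0.001], [0.283, 0.959, -0.0], [-0.001, -0.0, -1.0]]
wrist_force: [-0.2, 0.4, -1.4]
gripper_width: 0.0283
grip_force: 59.5
```

Call:
carry_out(commands=[[-1,[0.6,1.4,0],[0,0,0]],[-1,[0.29,0.69,0],[0,0,0]],[-1,[0,0,0],[0,0,0]],[-1,[0,0,0.4],[0,0,0]],[-1,[0,0,0.4],[0,0,0]]])

```text
clock: 16.65
ee_pos: [0.5253, 0.0544, 0.0836]
ee_rot: [[-0.96, 0.281, 0.001], [0.281, 0.96, -0.0], [-0.001, -0.0, -1.0]]
wrist_force: [-0.3, -0.6, -2.7]
gripper_width: 0.0282
grip_force: 59.5
```

Call:
carry_out(commands=[[-1,[0,0,0.1],[0,0,0]],[-1,[0,0,0],[0,0,0]],[-1,[0,0,0],[0,0,0]],[-1,[0,0,0],[0,0,0]],[-1,[0,0,0],[0,0,0]]])

```text
clock: 17.07
ee_pos: [0.525, 0.0544, 0.0829]
ee_rot: [[-0.96, 0.281, 0.0], [0.281, 0.96, -0.0], [-0.0, 0.0, -1.0]]
wrist_force: [-0.1, -0.5, -2.0]
gripper_width: 0.0286
grip_force: 59.5
```

Call:
carry_out(commands=[[-1,[0.03,0.02,0.15],[0,0,0]],[-1,[0,0,0.15],[0,0,0]],[-1,[0,0,0.15],[0,0,0]],[-1,[0,0,0.05],[0,0,0]],[-1,[0,0,0],[0,0,0]]])

```text
clock: 17.48
ee_pos: [0.5246, 0.055, 0.0776]
ee_rot: [[-0.96, 0.281, -0.0], [0.281, 0.96, 0.0], [0.0, -0.0, -1.0]]
wrist_force: [-0.9, 0.1, -1.5]
gripper_width: 0.0282
grip_force: 59.5
```

Call:
carry_out(commands=[[-1,[0,0,0.1],[0,0,0]],[-1,[0,0,0.1],[0,0,0]],[-1,[0,0,0],[0,0,0]],[-1,[0,0,0],[0,0,0]],[-1,[0,0,0],[0,0,0]]])

```text
clock: 17.9
ee_pos: [0.5246, 0.055, 0.0758]
ee_rot: [[-0.96, 0.281, -0.0], [0.281, 0.96, 0.0], [0.0, 0.0, -1.0]]
wrist_force: [-0.1, -0.3, -2.9]
gripper_width: 0.0287
grip_force: 59.5
```

Call:
carry_out(commands=[[-1,[0,0,0.15],[0,0,0]],[-1,[0,0,0.2],[0,0,0]],[-1,[0,0,0.2],[0,0,0]],[-1,[0,0,0.15],[0,0,0]],[-1,[0,0,0],[0,0,0]]])

```text
clock: 18.32
ee_pos: [0.5246, 0.055, 0.0685]
ee_rot: [[-0.96, 0.281, -0.0], [0.281, 0.96, 0.0], [0.0, -0.0, -1.0]]
wrist_force: [0.1, 0.1, -2.1]
gripper_width: 0.0284
grip_force: 59.5
```

Call:
carry_out(commands=[[-1,[0,0,0.15],[0,0,0]],[-1,[0,0,0.2],[0,0,0]],[-1,[0,0,0.2],[0,0,0]],[-1,[0,0,0.15],[0,0,0]],[-1,[0,0,0],[0,0,0]]])

```text
clock: 18.73
ee_pos: [0.5246, 0.055, 0.0615]
ee_rot: [[-0.96, 0.281, -0.0], [0.281, 0.96, 0.0], [0.0, -0.0, -1.0]]
wrist_force: [0.9, -0.2, -2.2]
gripper_width: 0.0286
grip_force: 59.5
```

Call:
carry_out(commands=[[-1,[0,0,0.1],[0,0,0]],[-1,[0,0,0.1],[0,0,0]],[-1,[0,0,0.1],[0,0,0]],[-1,[0,0,0.1],[0,0,0]],[-1,[0,0,0],[0,0,0]]])

```text
clock: 19.15
ee_pos: [0.5246, 0.055, 0.0576]
ee_rot: [[-0.96, 0.281, -0.0], [0.281, 0.96, 0.0], [0.0, -0.0, -1.0]]
wrist_force: [0.1, -0.4, -3.2]
gripper_width: 0.0289
grip_force: 59.5
```

Now feel for the shoulder, in small steps.

Call:
carry_out(commands=[[-1,[0,0,0.1],[0,0,0]],[-1,[0,0,0.1],[0,0,0]],[-1,[0,0,0.1],[0,0,0]],[-1,[0,0,0],[0,0,0]],[-1,[0,0,0],[0,0,0]]])

```text
clock: 19.57
ee_pos: [0.5246, 0.055, 0.0547]
ee_rot: [[-0.96, 0.281, -0.0], [0.281, 0.96, 0.0], [0.0, -0.0, -1.0]]
wrist_force: [0.8, 0.8, -1.7]
gripper_width: 0.0288
grip_force: 59.5
```

Call:
carry_out(commands=[[-1,[0,0,0.1],[0,0,0]],[-1,[0,0,0.1],[0,0,0]],[-1,[0,0,0],[0,0,0]],[-1,[0,0,0],[0,0,0]],[-1,[0,0,0],[0,0,0]]])

```text
clock: 19.98
ee_pos: [0.5247, 0.055, 0.0536]
ee_rot: [[-0.96, 0.281, 0.001], [0.281, 0.96, -0.0], [-0.001, 0.0, -1.0]]
wrist_force: [-1.0, -0.9, 5.6]
gripper_width: 0.0284
grip_force: 60.4
```

Call:
carry_out(commands=[[-1,[0,0,0],[0,0,0]],[-1,[0,0,0],[0,0,0]],[-1,[0,0,0],[0,0,0]],[-0.2,[0,0,0],[0,0,0]],[0,[0,0,0],[0,0,0]]])

```text
clock: 20.4
ee_pos: [0.5247, 0.055, 0.0529]
ee_rot: [[-0.96, 0.281, 0.0], [0.281, 0.96, -0.0], [-0.0, 0.0, -1.0]]
wrist_force: [0.1, -0.4, 0.1]
gripper_width: 0.0425
grip_force: 0.0
```

Call:
carry_out(commands=[[0.3,[0,0,0],[0,0,0]],[0.3,[0,0,0],[0,0,0]],[0.3,[0,0,0],[0,0,0]],[0.3,[0,0,0],[0,0,0]],[0.3,[0,0,0],[0,0,0]]])

```text
clock: 20.82
ee_pos: [0.5246, 0.055, 0.0527]
ee_rot: [[-0.96, 0.281, -0.0], [0.281, 0.96, -0.0], [0.0, -0.0, -1.0]]
wrist_force: [-0.3, -0.1, -0.4]
gripper_width: 0.0554
grip_force: 0.0
```

Call:
carry_out(commands=[[0.3,[0,0,-0.5],[0,0,0]],[0.3,[0,0,-1.5],[0,0,0]],[0.3,[0,0,-3],[0,0,0]],[0.3,[0,0,-3],[0,0,0]],[0.3,[0,0,-2],[0,0,0]]])

```text
clock: 21.23
ee_pos: [0.5253, 0.055, 0.1553]
ee_rot: [[-0.96, 0.281, 0.003], [0.281, 0.96, -0.0], [-0.002, 0.0, -1.0]]
wrist_force: [1.0, 0.6, 0.6]
gripper_width: 0.0556
grip_force: 0.0
```

Call:
carry_out(commands=[[0.3,[0,0,-2],[0,0,0]],[0.3,[0,0,0],[0,0,0]],[0.3,[0,0,0],[0,0,0]],[0.3,[0,0,0],[0,0,0]],[0.3,[0,0,0],[0,0,0]]])

```text
clock: 21.65
ee_pos: [0.5236, 0.0551, 0.1717]
ee_rot: [[-0.96, 0.281, -0.003], [0.281, 0.96, 0.0], [0.003, -0.0, -1.0]]
wrist_force: [-0.3, 1.0, -0.1]
gripper_width: 0.0553
grip_force: 0.0
```

Run:
```python
from h import *
s=ctrl.get_image("scene");st=ctrl.read_state();print(st['clock'],st['ee_pos'],st['wrist_force'])
cv2.imwrite("pics/end.png",cv2.resize(s[180:290,165:365],None,fx=4,fy=4,interpolation=cv2.INTER_CUBIC))
```

```text
21.7 [0.52361883 0.05506238 0.17155701] [-0.17540046  0.31090476  0.19829612]
```

View pics/end.png

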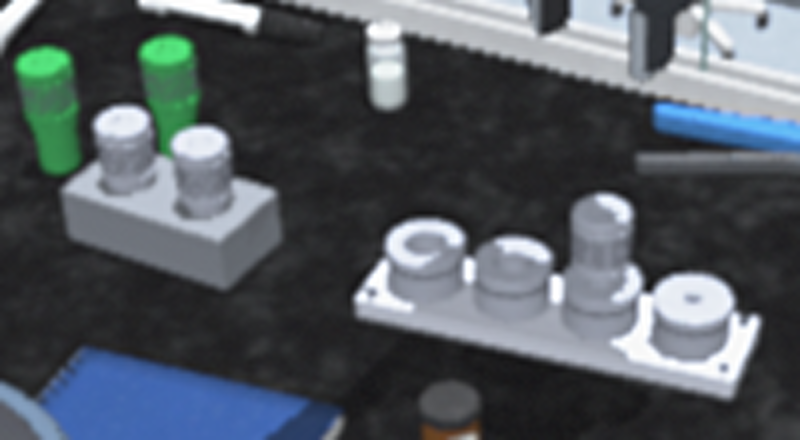

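The picture shows the punch upright in die 3, at crop position (602, 240), with its shoulder down. The other two punches are still in the rack and the gripper is clear.

```bash
python3 -c "
from bench import ctrl
print(ctrl.finish_job())"
```

```text
the job is handed in; nothing more can be done
None
```

The punch has the 13 mm shank: it entered dies 1, 2 and 3 and was stopped on die 4 at about 11 N, so I pressed it home in die 3 (14 mm bore) at about 7 N, released it upright, and handed the job in at about 22 s (the hand-in returned no verdict).

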